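# Lay a culture flask in the dry incubator and lower its lid

## Robot

A 6-joint arm with a two-finger parallel gripper is mounted at the origin on the work surface. World frame = base frame: x ahead of the robot, y to its left, z up, the work surface at z = 0. Lengths are in m, angles in rad, forces in N, time in s.
With the tool pointing down it reaches from about 0.4 to 0.925 m from the base axis. Payload 12.5 kg.
Tool frame: the origin (TCP) lies on the centre line of the jaws, within the pads' length; the fingertips stand 17 mm ahead of it and the grasp point (between the pads) lies 2 mm behind it; z points along the fingers, y is the line along which they close (so a half turn about z gives the same grasp; the last joint's range is limited). The gripper opens to 95 mm and grips with 3 to 60 N. Pads are 20 mm wide; open, the fingers measure 119 mm over their backs; the gripper's body (75 mm by 180 mm) begins 59 mm behind the grasp point.
Start: joints at [1.098, 0.491, 1.559, -0, 1.092, -0.106], TCP at [0.224, 0.583, 0.232] pointing down, gripper open.
Joint ranges: [-3.1, 3.1], [-0.84, 2.19], [0.05, 2.79], [-1.13, 4.28], [0.06, 2.93], [-2.69, 2.69]. Speed limits (rad/s): [2.22, 2.22, 2.79, 3.14, 3.14, 3.14].

## Interface

Orientations are given as a rotation vector (axis times angle).
In Python, from plant import r gives the robot as it stands. Calls block until the motion is done:
- r.move_ptp(position, orientation): joint-space move of the TCP to a pose.
- r.servo_line(position, speed=0.15, frame=None, stop_force=None): straight line of the TCP; frame=None keeps the orientation; speed is the mean speed in m/s. With stop_force (N) it stops when the force on the tool has changed by that much, and returns True; else False.
- r.move_joints(angles): joint-space move.
- r.grip(opening, strength=None): opening from 0.0 (shut) to 1.0 (fully open); strength is the grip in N (None keeps the last); returns when the fingers have stopped.
- r.hold(seconds).
- r.solve_ik(position, orientation): joint angles nearest the present ones, or None.
- r.get_obs(): the state.
- r.camera(name): name is "scene" or "top" or "wrist"; returns a dict with "pixels" (420x560x3 uint8, red, green, blue), "fx", "fy", "cx", "cy" (pixels), "eye" and "rotation" of the camera in the world; the wrist camera has in their place "hand_eye" (4x4, takes a point from camera to tool coordinates, whose origin is the TCP and whose axes are the flange's). Camera axes: x right, y down, z forward; pixel columns grow to the right and rows downward; lengths in m; the calibration is good to about 2 mm. A picture is of the moment at which its call begins: read the wrist's pose just before it. There is no depth.
A pose or a line that the arm cannot do raises r.MotionError and nothing moves.
- r.sign_off(): hands the job in; it is judged then, once.
The state is a dict: "t": time; "joints": joint angles; "dq": joint speeds; "tau": joint torques, N m; "tool_pos": TCP position; "eef_rot": TCP orientation; "ft_force": force on the tool from outside, world axes, zero at the start; "moment": the same for the moment, N m; "opening": opening from 0.0 (shut) to 1.0 (fully open); "finger_force": force on a finger pad.
Only numpy, scipy, OpenCV 4.12 (cv2) and the standard library are available. Lean on these libraries where they do the work, as an engineer would, in place of code of your own. Each camera call takes 0.05 s, during which the arm holds its last target. There are 200 camera calls.

## Task

The small flat-sided culture flask is standing on end: lay it down on one of its broad faces on the open bench and let go, then take it again by its narrow sides and set it flat in the incubator chamber, between and parallel to the two low ribs, cap towards either the front or the hinge. Then lower the incubator's stiff hinged lid gently until it is fully closed, without letting it slam, and leave the other things on the bench where they are.

Things in the scene. Friction and masses are not known exactly. Their poses are not given: they have to be found in the camera images.
- flask: Loose culture flask, frosted grey-white, 60-130 g, standing on end among two round jars (130 mm apart, any order). Flat-sided body 26 (its x) by 50 (its y) by 72 mm (its z), then a neck and a white cap of 22 mm diameter ending 98 mm from the base. Origin: centre of the base; z points to the cap. Broad faces look along its x, narrow sides along its y; a half turn about z leaves it the same.
- flask_mid (a point): Centre of the flask's flat-sided body, 36 mm from its base; 13 mm above the support when the flask lies on a broad face.
- incubator: Low white open-topped box fixed to the bench, 152 (x) by 142 (y) by 54 mm high, walls 6 mm. Origin: centre of its underside, on the bench; x points from its front (robot side) to its hinge side, z up.
- chamber (a point): Middle of the chamber's aluminium floor, 22 mm above the bench, 32 mm below the rim. The floor is 140 (x) by 130 mm (y); on it two ribs run along the incubator's x, 120 mm long, 6 mm high, 6 mm thick, centred 34 mm either side of the middle (62 mm free between them). A flask riding on a rib keeps the lid from closing.
- lid (a joint): Angle of the incubator's lid, rad: 0 closed, 1.57 upright, stop at 1.9 (leaning back). Starts between 1.55 and 1.8. The hinge is stiff (about 0.3 N m of friction, lid 0.25 kg): the lid stays where it is left, also half-way; pushing at the free edge takes 1 to 3 N. It closes on a hard stop.
- lid_hinge (a point): A point on the hinge axis, middle of the box's far upper edge: x = +76, y = 0, z = 54 mm in the incubator's frame. The hinge axis is the incubator's y.
- lid_tab (a point): Centre of the lid's pull tab, a plate 60 mm wide, 26 mm long, 8 mm thick carrying on from the middle of the lid's free edge: 165 mm from the hinge axis along the lid, tab end at 178 mm. The lid is a flat plate 152 by 142 mm, 8 mm thick, its lower face in the plane of the hinge axis. When it is open the tab end is uppermost and can be pinched from above.
- jar: Bystander: round jar with white lid, 60 mm diameter, 75 mm tall. Origin under its centre.
- vial: Bystander: round jar with black lid, 48 mm diameter, 85 mm tall. Origin under its centre.
- dish: Bystander: shallow round dish, 90 mm diameter, 16 mm high, left of the incubator. Origin under its centre.
- slidebox: Bystander: blue slide box 85 x 40 x 30 mm, beyond the flask. Origin under its centre.
- counter: Bystander: steel block-shaped hand counter 50 x 50 x 30 mm, beyond the flask. Origin under its centre.
- beaker: Bystander: white beaker, 70 mm diameter, 80 mm tall, left of the incubator. Origin under its centre.
- spatula: Bystander: spatula 170 mm long lying at the front right. The bench in front of the flask and jars (x 0.36 to 0.53, y -0.30 to 0) is clear.
Mind the look-alikes: they are no part of the job. Leave any green or turquoise look-alike of the flask alone.

How it is judged:
By the outcome, as a careful person would: the job done as asked, in the order asked, and still so for the second after the job is handed in, with the robot touching nothing.
It also fails if it takes over 72 s, if anything falls off the work surface, if the arm or the gripper's body presses on something with over 40 N, if the wrist force passes 120 N, or if a joint passes its speed limit or range.

## Working session

There is one attempt and no reset: what is moved stays moved. The work goes in short steps, each a Python script; the robot and the scene stay as the last script left them, time stands still between calls to the robot, and variables do not carry over. Pictures are saved under pics/ and viewed, at most 10 in all, crops included, and the job is handed in when it is done.

```bash
mkdir -p pics; ls; cat > h.py <<'E'
import numpy as np, cv2
from plant import r
from scipy.spatial.transform import Rotation as R
def save(name,fn,crop=None,scale=1):
    c=r.camera(name); p=c["pixels"][:,:,::-1]
    if crop: a,b,d,e=crop; p=p[b:e,a:d]
    if scale!=1: p=cv2.resize(p,None,fx=scale,fy=scale,interpolation=cv2.INTER_CUBIC)
    cv2.imwrite("pics/"+fn,p); return c
def ray(c,u,v,z):
    d=np.array(c["rotation"])@np.array([(u-c["cx"])/c["fx"],(v-c["cy"])/c["fy"],1]); e=np.array(c["eye"])
    return e+d*(z-e[2])/d[2]
def down(yaw): # tool z down, tool y axis at angle yaw from world x
    y=np.array([np.cos(yaw),np.sin(yaw),0]); z=np.array([0,0,-1.]); x=np.cross(y,z)
    return R.from_matrix(np.c_[x,y,z]).as_rotvec()
E
python3 - <<'E'
from h import *
import pickle
c=save("top","top0.png"); pickle.dump(c,open("top.pkl","wb"))
d=save("scene","scene0.png"); pickle.dump(d,open("scene.pkl","wb"))
for k in (c,d): print({a:np.round(b,4).tolist() for a,b in k.items() if a!="pixels"})
o=r.get_obs(); print(o["t"],o["eef_rot"],o["tool_pos"],o["opening"])
E
```

```text
pics
{'fx': 490.3164, 'fy': 490.3164, 'cx': 275.9729, 'cy': 210.3091, 'eye': [0.2717, -0.0155, 1.4993], 'rotation': [-2.1371, 2.0833, -0.2146]}
{'fx': 469.8658, 'fy': 469.8658, 'cx': 277.4635, 'cy': 214.3294, 'eye': [1.3457, 0.6176, 0.7961], 'rotation': [-1.1148, -2.2363, 1.157]}
0.1 [-5.72941967e-01 -3.08860619e+00  1.48868770e-03] [0.22403345 0.58324818 0.23112522] 1.0001848002518818
```

View pics/top0.png

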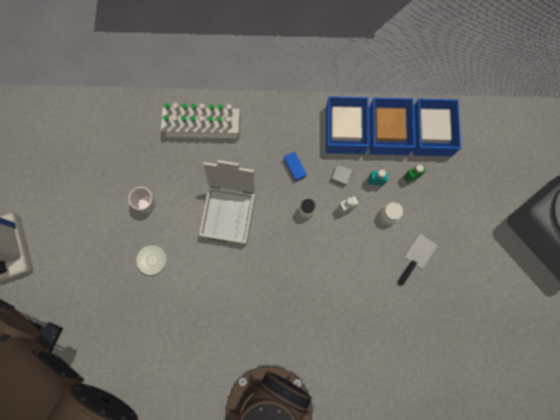

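View pics/scene0.png

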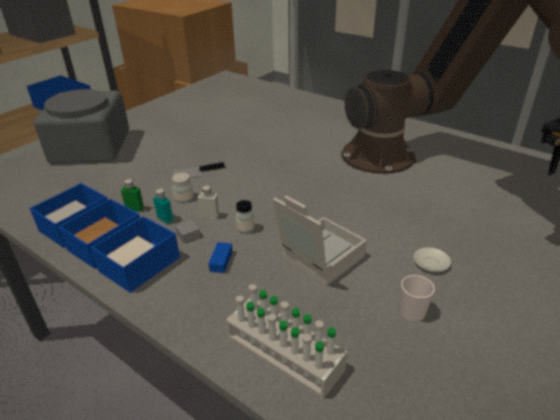

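Top view shows the flask at about (349,204), between the black-lidded vial (307,209) and the white jar (391,213). The incubator is at (228,218), with its lid leaning up at (232,177). I'll enlarge these areas.

```bash
python3 - <<'E'
import pickle,cv2,numpy as np
c=pickle.load(open("top.pkl","rb"));p=c["pixels"][:,:,::-1]
im=np.hstack([p[150:255,190:270],p[150:255,330:410]])
cv2.imwrite("pics/crop1.png",cv2.resize(im,None,fx=5,fy=5,interpolation=cv2.INTER_CUBIC))
E
```

```text
(no output)
```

View pics/crop1.png

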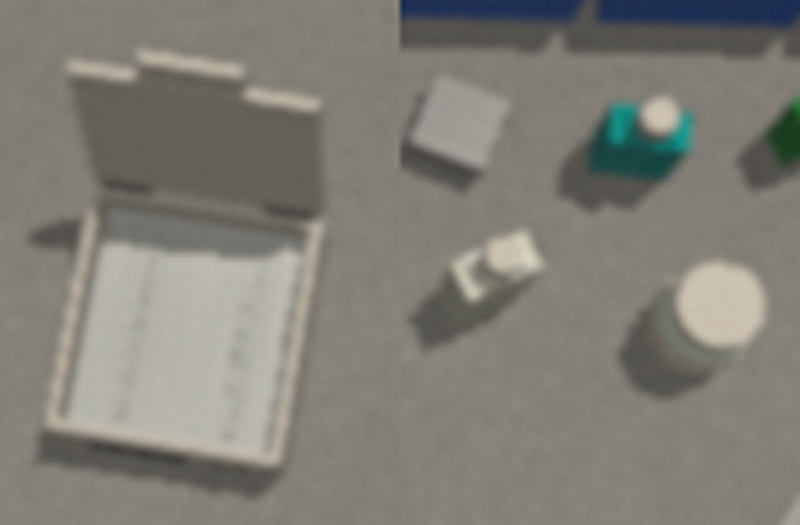

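```bash
sed -i 's/d=np.array(c\["rotation"\])@/d=R.from_rotvec(c["rotation"]).as_matrix()@/' h.py; python3 - <<'E'
import pickle
from h import *
c=pickle.load(open("top.pkl","rb"))
L=lambda x,y,z: ray(c,190+x/5,150+y/5,z)
F=lambda x,y,z: ray(c,330+(x-400)/5,150+y/5,z)
q=[L(47,430,.054),L(278,467,.054),L(325,222,.054),L(92,203,.054)]
for a in q: print("inc",a.round(4))
print("sides",[np.linalg.norm(q[i]-q[(i+1)%4]).round(4) for i in range(4)],"ctr",np.mean(q,0).round(4))
ex=(q[3]+q[2]-q[0]-q[1]);ey=q[0]+q[3]-q[1]-q[2]
print("yaw x",np.arctan2(ex[1],ex[0]),np.arctan2(ey[1],ey[0])-np.pi/2)
f=[F(450,268,.072),F(530,228,.072),F(547,266,.072),F(467,305,.072)]
print([np.linalg.norm(f[i]-f[(i+1)%4]).round(4) for i in range(4)],"flask",np.mean(f,0).round(4),"cap",F(507,252,.098).round(4))
e=f[1]+f[2]-f[0]-f[3]; print("long axis",np.arctan2(e[1],e[0]))
for z in (.225,.232): print("tab",L(137,52,z).round(4),L(245,70,z).round(4))
print("jar",F(722,303,.075).round(4),"vial",ray(c,308,206,.085).round(4))
print("bigjar/teal",F(655,130,.08).round(3))
E
```

```text
inc [0.4912 0.2209 0.054 ]
inc [0.4725 0.0824 0.054 ]
inc [0.6229 0.0597 0.054 ]
inc [0.6312 0.2017 0.054 ]
sides [np.float64(0.1398), np.float64(0.1521), np.float64(0.1422), np.float64(0.1413)] ctr [0.5544 0.1412 0.054 ]
yaw x -0.14380671771557782 -0.09596303993015698
[np.float64(0.0544), np.float64(0.0251), np.float64(0.0539), np.float64(0.0245)] flask [ 0.5982 -0.2246  0.072 ] cap [ 0.6012 -0.2258  0.098 ]
long axis -1.0830587829537595
tab [0.6736 0.1561 0.225 ] [0.6649 0.0971 0.225 ]
tab [0.6714 0.1552 0.232 ] [0.6628 0.0964 0.232 ]
jar [ 0.5788 -0.3566  0.075 ] vial [ 0.5841 -0.0996  0.085 ]
bigjar/teal [ 0.683 -0.318  0.08 ]
```

```bash
cat >> h.py <<'E'
FL=np.array([.599,-.225,0]); PSI=-1.083   # flask base centre, yaw of its y axis
def tilt(yaw_out,t,flip): # tool z outward along yaw_out, tilted t from straight down; tool y horizontal
    o=np.array([np.cos(yaw_out),np.sin(yaw_out),0]); z=np.sin(t)*o-np.cos(t)*np.array([0,0,1.])
    y=flip*np.array([-o[1],o[0],0]); x=np.cross(y,z)
    return np.c_[x,y,z]
B=np.radians(55)
def rv(m): return R.from_matrix(m).as_rotvec()
E
python3 - <<'E'
from h import *
o1=PSI+np.pi/2   # outward direction, perpendicular to flask y
print(o1)
for f in (1,-1):
    M=tilt(o1,np.pi/2-B,f); G=FL-.010*np.array([np.cos(o1),np.sin(o1),0])+[0,0,.054]
    T=G+M[:,2]*.002
    for back in (0,.08): 
        q=r.solve_ik(T-M[:,2]*back,rv(M)); print("grasp",f,back,None if q is None else np.round(q,2))
    for x in (.45,.5):
      for y in (-.12,-.2):
        for yo in (-.4,0,.4,.8):
          # same direction family: lay with tool y reversed relative to cap
          M2=tilt(yo,B,-f); q=r.solve_ik(np.array([x,y,.1]),rv(M2)); print(f,x,y,yo,None if q is None else np.round(q,2))
E
```

```text
0.4877963267948966
grasp 1 0 [-0.69  0.71  1.92  1.2   0.61  2.48]
grasp 1 0.08 [-0.77  0.58  1.94  1.03  0.69  2.61]
1 0.45 -0.12 -0.4 [-0.4   0.72  2.65  3.14  1.19 -1.57]
1 0.45 -0.12 0 [-0.71  0.71  2.63  2.51  1.11 -1.71]
1 0.45 -0.12 0.4 [-0.87  0.67  2.47  1.88  0.96 -1.57]
1 0.45 -0.12 0.8 [-0.89  0.67  2.28  1.32  1.   -1.34]
1 0.45 -0.2 -0.4 [-0.67  0.7   2.59  2.9   1.1  -1.61]
1 0.45 -0.2 0 [-0.9   0.67  2.51  2.26  0.99 -1.61]
1 0.45 -0.2 0.4 [-1.    0.66  2.34  1.64  0.94 -1.4 ]
1 0.45 -0.2 0.8 [-1.    0.69  2.14  1.15  1.06 -1.22]
1 0.5 -0.12 -0.4 [-0.34  0.68  2.52  3.2   1.01 -1.57]
1 0.5 -0.12 0 [-0.6   0.67  2.5   2.55  0.99 -1.6 ]
1 0.5 -0.12 0.4 [-0.76  0.66  2.37  1.91  0.92 -1.45]
1 0.5 -0.12 0.8 [-0.8   0.68  2.18  1.35  0.99 -1.24]
1 0.5 -0.2 -0.4 [-0.57  0.67  2.47  2.97  0.95 -1.57]
1 0.5 -0.2 0 [-0.79  0.66  2.41  2.31  0.91 -1.51]
1 0.5 -0.2 0.4 [-0.9   0.67  2.25  1.68  0.92 -1.3 ]
1 0.5 -0.2 0.8 [-0.91  0.71  2.05  1.19  1.06 -1.13]
grasp -1 0 [-0.69  0.71  1.92  1.2   0.61 -0.66]
grasp -1 0.08 [-0.77  0.58  1.94  1.03  0.69 -0.53]
-1 0.45 -0.12 -0.4 [-
[... 154 characters left out ...]
-0.12 0.8 [-0.89  0.67  2.28  1.32  1.    1.81]
-1 0.45 -0.2 -0.4 [-0.67  0.7   2.59  2.9   1.1   1.53]
-1 0.45 -0.2 0 [-0.9   0.67  2.51  2.26  0.99  1.53]
-1 0.45 -0.2 0.4 [-1.    0.66  2.34  1.64  0.94  1.74]
-1 0.45 -0.2 0.8 [-1.    0.69  2.14  1.15  1.06  1.93]
-1 0.5 -0.12 -0.4 [-0.34  0.68  2.52  3.2   1.01  1.57]
-1 0.5 -0.12 0 [-0.6   0.67  2.5   2.55  0.99  1.55]
-1 0.5 -0.12 0.4 [-0.76  0.66  2.37  1.91  0.92  1.69]
-1 0.5 -0.12 0.8 [-0.8   0.68  2.18  1.35  0.99  1.91]
-1 0.5 -0.2 -0.4 [-0.57  0.67  2.47  2.97  0.95  1.57]
-1 0.5 -0.2 0 [-0.79  0.66  2.41  2.31  0.91  1.63]
-1 0.5 -0.2 0.4 [-0.9   0.67  2.25  1.68  0.92  1.84]
-1 0.5 -0.2 0.8 [-0.91  0.71  2.05  1.19  1.06  2.01]
```

```bash
cat >> h.py <<'E'
o1=PSI+np.pi/2
def grasp1(FL=FL,o1=o1):
    M=tilt(o1,np.pi/2-B,-1); G=FL-.010*np.array([np.cos(o1),np.sin(o1),0])+[0,0,.054]
    return M,G+M[:,2]*.002
def wcam(o,c): # world eye/rot for wrist camera
    H=np.array(c["hand_eye"]); W=R.from_rotvec(o["eef_rot"]).as_matrix()
    c["eye"]=W@H[:3,3]+o["tool_pos"]; c["rotation"]=R.from_matrix(W@H[:3,:3]).as_rotvec(); return c
def proj(c,p):
    q=R.from_rotvec(c["rotation"]).inv().apply(np.array(p)-c["eye"]); return np.array([c["fx"]*q[...,0]/q[...,2]+c["cx"],c["fy"]*q[...,1]/q[...,2]+c["cy"]]).T
E
python3 - <<'E'
from h import *
import pickle
p=r.get_obs()["tool_pos"]; r.servo_line([p[0],p[1],.40],speed=.3)
M,T=grasp1()
r.move_ptp([.45,-.2,.36],down(PSI+np.pi))
o=r.get_obs(); print(o["t"],o["joints"].round(2) if hasattr(o["joints"],"round") else o["joints"])
r.move_ptp(T-M[:,2]*.13,rv(M))
o=r.get_obs(); c=wcam(o,save("wrist","w1.png")); pickle.dump(c,open("w1.pkl","wb"))
print(o["t"],np.round(o["joints"],2),o["tool_pos"])
ey=np.array([np.cos(PSI),np.sin(PSI),0]); ex=np.array([-ey[1],ey[0],0])
for a in(-.013,.013):
  for b in (-.025,.025):
    print(a,b,proj(c,FL+a*ex+b*ey+[0,0,.072]).round(0),proj(c,FL+a*ex+b*ey).round(0))
print("cap",proj(c,FL+[0,0,.098]))
E
```

```text
3.675 [-0.55  0.18  1.68  0.    1.28 -2.61]
5.5333 [-0.83  0.5   1.94  0.93  0.76 -0.46] [ 0.52549175 -0.26397615  0.15914452]
-0.013 -0.025 [253. 207.] [259. 227.]
-0.013 0.025 [308. 207.] [302. 228.]
0.013 -0.025 [254. 181.] [259. 206.]
0.013 0.025 [307. 181.] [302. 206.]
cap [280.84491038 182.97954926]
```

View pics/w1.png

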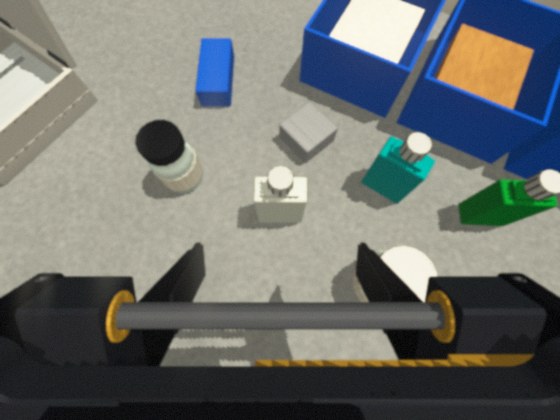

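Wrist view: the cap at (280,180) and the body-top edges at x 255 to 307, y 178 to 204 agree with my projection to about 2 px (1 mm). The pose is confirmed, so I'll grasp.

```bash
python3 - <<'E'
from h import *
M,T=grasp1(); T=T+[0,0,.004]
r.grip(.85)
hit=r.servo_line(T,speed=.08,stop_force=6); o=r.get_obs(); print(hit,o["t"],o["tool_pos"]-T)
assert not hit
r.grip(0,25); o=r.get_obs(); print(o["opening"],o["finger_force"],o["ft_force"])
r.servo_line(T+[0,0,.12],speed=.12)
o=r.get_obs(); print(o["t"],o["opening"],o["ft_force"])
E
```

```text
False 7.8333 [-2.06186866e-05 -2.53157870e-04  3.62983367e-04]
0.5242163212630414 24.993072152137756 [-1.42116506  0.04350179  1.70444358]
9.5917 0.5230097106554393 [ 0.24101028 -0.19250272 -1.79699808]
```

```bash
python3 - <<'E'
from h import *
M2=tilt(.4,B,1); P=np.array([.46,-.17,.0])
r.move_ptp(P+[0,0,.2],rv(M2))
o=r.get_obs(); print(o["t"],np.round(o["joints"],2),o["opening"])
r.servo_line(P+[0,0,.045],speed=.12)
c=save("scene","s1.png",crop=(150,100,350,250),scale=4)
hit=r.servo_line(P+[0,0,.0205],speed=.02,stop_force=2.5)
o=r.get_obs(); print(o["t"],hit,o["tool_pos"],o["ft_force"],o["moment"])
E
```

```text
11.6417 [-0.93  0.4   2.31  1.49  0.93  2.11] 0.5252444832007235
14.0083 True [ 0.45999509 -0.16989264  0.02634339] [-0.26118172  1.52684864  2.01593892] [-0.08886624  0.1717505   0.00589162]
```

View pics/s1.png

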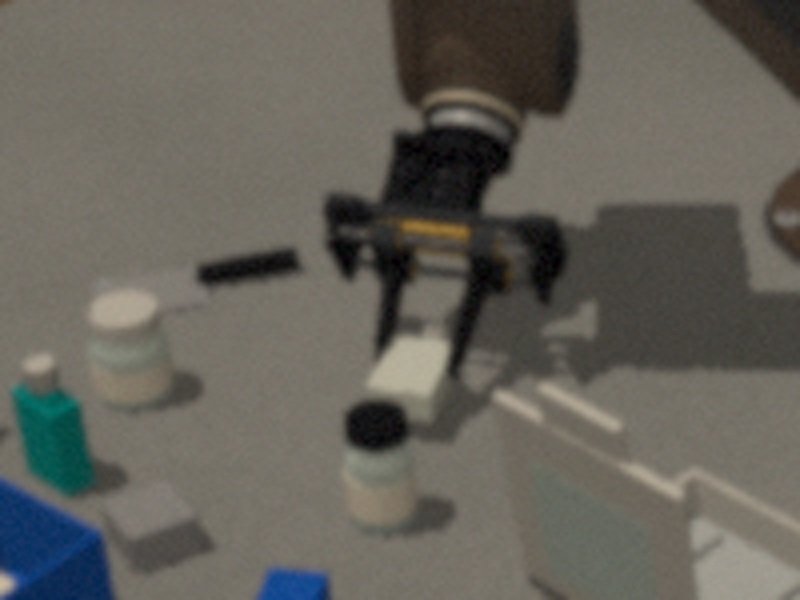

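Scene view: the flask, at crop (410,370), is held horizontally above the clear bench with its cap towards the robot. First contact was 4 mm early, so I'll press gently to flatten it, then release.

```bash
python3 - <<'E'
from h import *
M2=tilt(.4,B,1); P=np.array([.46,-.17,.0])
hit=r.servo_line(P+[0,0,.0225],speed=.01,stop_force=6)
o=r.get_obs(); print(o["t"],hit,o["tool_pos"],o["ft_force"])
r.grip(.9); r.servo_line(np.array(o["tool_pos"])-M2[:,2]*.1,speed=.1)
lay=.4
# look from above with tool down; tool y perpendicular to flask axis
for s in (1,-1):
    q=r.solve_ik(np.array([.46,-.17,.2]),down(lay+s*np.pi/2)); print(s,None if q is None else np.round(q,2))
    q=r.solve_ik(np.array([.557,.141,.2]),down(-.143+s*np.pi/2)); print(s,None if q is None else np.round(q,2))
c=save("top","t1.png",crop=(270,190,400,290),scale=6); import pickle; pickle.dump(c,open("t1.pkl","wb"))
print(r.get_obs()["t"])
E
```

```text
14.2167 True [ 0.4600763  -0.1698861   0.02632064] [-1.28279749  0.03918193  3.50871996]
1 [-0.49  0.34  1.92 -0.    0.88 -2.46]
1 [ 0.13  0.45  1.72  0.    0.97 -1.29]
-1 [-0.49  0.34  1.92 -0.    0.88  0.68]
-1 [0.13 0.45 1.72 0.   0.97 1.85]
16.2083
```

View pics/t1.png

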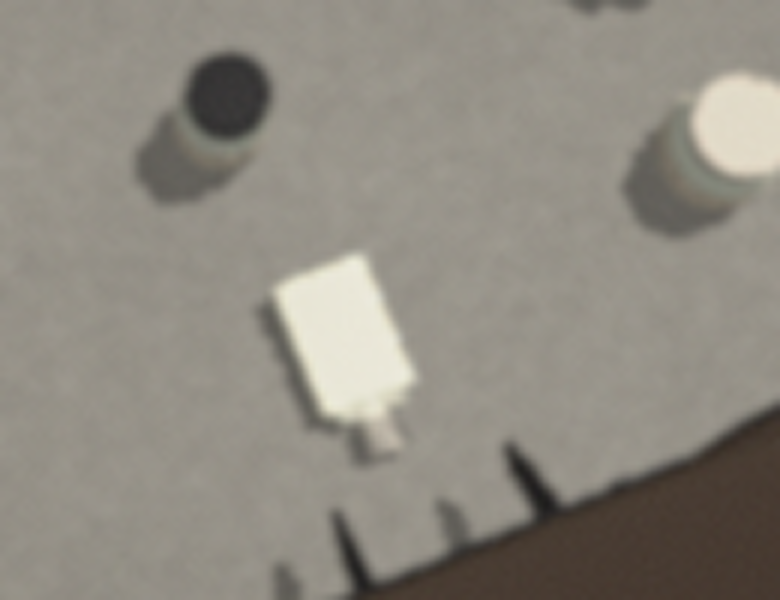

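The flask lies flat, with body corners at crop (272,290), (360,253), (415,380), (325,415) and the cap at (380,432).

```bash
python3 - <<'E'
from h import *
import pickle
c=pickle.load(open("t1.pkl","rb"))
f=[ray(c,270+x/6,190+y/6,.026) for x,y in((272,290),(360,253),(415,380),(325,415))]
print([np.linalg.norm(f[i]-f[(i+1)%4]).round(4) for i in range(4)])
C=np.mean(f,0); e=f[0]+f[1]-f[2]-f[3]; yaw=np.arctan2(e[1],e[0]); print(C,yaw)
assert abs(yaw-.4)<.1 and np.linalg.norm(C[:2]-[.47,-.166])<.03
O=down(yaw-np.pi/2)
r.move_ptp([C[0],C[1],.12],O)
hit=r.servo_line([C[0],C[1],.026],speed=.08,stop_force=5); print(hit); assert not hit
r.grip(0,25); o=r.get_obs(); print(o["opening"],o["finger_force"],o["t"])
r.servo_line([C[0],C[1],.30],speed=.2)
I=np.array([.557,.141]); a=-.143; ex=np.array([np.cos(a),np.sin(a)])
h=I-.09*ex; r.move_ptp([h[0],h[1],.30],down(a-np.pi/2))
o=r.get_obs(); c=wcam(o,save("wrist","w2.png")); pickle.dump(c,open("w2.pkl","wb"))
print(o["t"],o["opening"],o["tool_pos"])
ey=np.array([-ex[1],ex[0]])
for X,Y in((-.076,-.071),(-.076,.071),(.076,-.071),(.076,.071)): print(X,Y,proj(c,np.r_[I+X*ex+Y*ey,.054]).round(0))
E
```

```text
[np.float64(0.0487), np.float64(0.0697), np.float64(0.0488), np.float64(0.0682)]
[ 0.47565109 -0.16250936  0.026     ] 0.40978360606326625
False
0.5219086161216264 24.984371960163116 19.6083
22.3333 0.5246673486749762 [0.46809302 0.15334559 0.29974911]
-0.076 -0.071 [334. 175.]
-0.076 0.071 [228. 175.]
0.076 -0.071 [340.  48.]
0.076 0.071 [221.  48.]
```

View pics/w2.png

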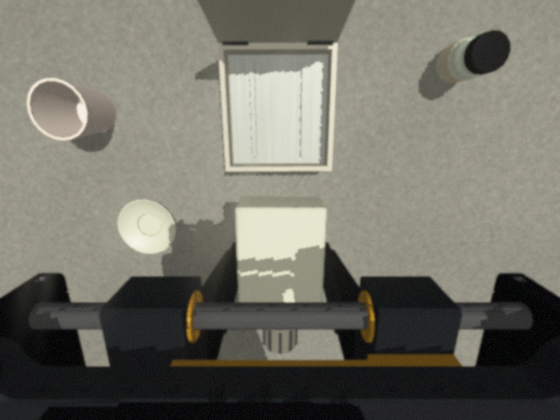

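The wrist view shows the rim corners at (226,172), (332,172), (339,45), (220,45). That is about 2 px left and 3 px further than predicted, so I'll shift the incubator by +3 mm and +1.5 mm and place.

```bash
cat >> h.py <<'E'
IA=-.143; EX=np.array([np.cos(IA),np.sin(IA),0]); EY=np.array([-EX[1],EX[0],0])
I0=np.array([.557,.141,0])+.003*EX+.0015*EY
E
python3 - <<'E'
from h import *
import pickle
P=I0+.008*EX
r.servo_line(P+[0,0,.16],speed=.15)
r.servo_line(P+[0,0,.062],speed=.08,stop_force=6)
hit=r.servo_line(P+[0,0,.0465],speed=.02,stop_force=2.5)
o=r.get_obs(); print(o["t"],hit,o["tool_pos"],(o["tool_pos"]-P).round(4),o["ft_force"],o["moment"])
E
```

```text
25.725 True [0.56799304 0.14089886 0.04792468] [-0.0001 -0.      0.0479] [ 0.2449292  -0.18755362  4.77742964] [-0.01038458  0.20160834 -0.02907677]
```

Contact came at 0.0479 m against 0.048 m expected, so the flask is on the floor and not on a rib. Release and check.

```bash
python3 - <<'E'
from h import *
import pickle
P=I0+.008*EX
r.grip(.66)
r.servo_line(P+[0,0,.12],speed=.1)
h=I0-.07*EX; r.servo_line(h+[0,0,.34],speed=.2)
r.grip(0)
o=r.get_obs(); c=wcam(o,save("wrist","w3.png",crop=(180,0,380,200),scale=3)); pickle.dump(c,open("w3.pkl","wb"))
print(o["t"])
H=I0+.076*EX+[0,0,.054]
for th in (1.6,1.7,1.8): print(th,[proj(c,H+.178*(-np.cos(th)*EX+[0,0,np.sin(th)])+s*EY).round(0) for s in (-.03,.03)])
for b in(.67,.70,.72):
  p=I0+EX*(b-.557)+[0,0,.23]; q=r.solve_ik(p,down(IA-np.pi/2)); print(None if q is None else np.round(q,2))
E
```

```text
29.525
1.6 [array([321.,  28.]), array([243.,  28.])]
1.7 [array([322.,   2.]), array([242.,   2.])]
1.8 [array([322., -24.]), array([242., -24.])]
[0.09 0.58 1.4  0.   1.16 1.8 ]
[0.08 0.62 1.32 0.   1.2  1.79]
[0.07 0.65 1.26 0.   1.23 1.79]
```

View pics/w3.png

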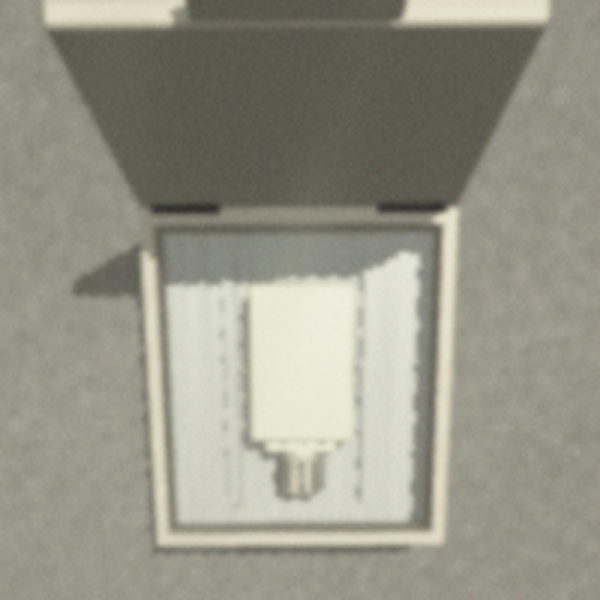

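The flask lies flat and parallel between the ribs, with its body at crop x 248 to 355, the ribs near 232 and 360, and the cap to the front. The lid's free edge is at crop row 25. Now the lid, pushed from behind with closed fingers.

```bash
cat >> h.py <<'E'
HG=I0+.076*EX+[0,0,.054]; UP=np.array([0,0,1.])
def lidtcp(th,rr=.158):
    return HG+rr*(-np.cos(th)*EX+np.sin(th)*UP)+.008*(np.sin(th)*EX+np.cos(th)*UP)+.010*EX+.017*UP
E
python3 - <<'E'
from h import *
import pickle
c=pickle.load(open("w3.pkl","rb"))
ts=np.linspace(1.5,1.9,41); v=[proj(c,HG+.152*(-np.cos(t)*EX+np.sin(t)*UP))[1] for t in ts]
t0=ts[np.argmin(abs(np.array(v)-8.3))]; print("theta",t0)
O=down(IA-np.pi/2)
back=HG+(.178*max(0,-np.cos(t0))+.008+.010+.030)*EX
z=lidtcp(1.57)[2]
r.servo_line([back[0],back[1],.34],speed=.25)
hit=r.servo_line([back[0],back[1],z],speed=.12,stop_force=5); print(hit,r.get_obs()["t"]); assert not hit
hit=r.servo_line(lidtcp(1.5),speed=.06,stop_force=12)
o=r.get_obs(); print(hit,o["t"],o["ft_force"],o["tool_pos"],lidtcp(1.5))
E
```

```text
theta 1.75
False 31.7
False 33.0667 [0.05406402 0.10765333 0.62130802] [0.6420638  0.13023498 0.22877341] [0.64214145 0.13025657 0.22917011]
```

```bash
python3 - <<'E'
from h import *
for i,t in enumerate((1.4,1.25)):
    hit=r.servo_line(lidtcp(t),speed=.05,stop_force=12); o=r.get_obs(); print(hit,o["t"],np.round(o["ft_force"],2))
save("scene","s2.png",crop=(230,150,400,290),scale=4)
E
```

```text
False 33.5333 [ 0.17  0.65 -0.01]
False 34.1583 [-0.04 -0.27 -0.58]
```

View pics/s2.png

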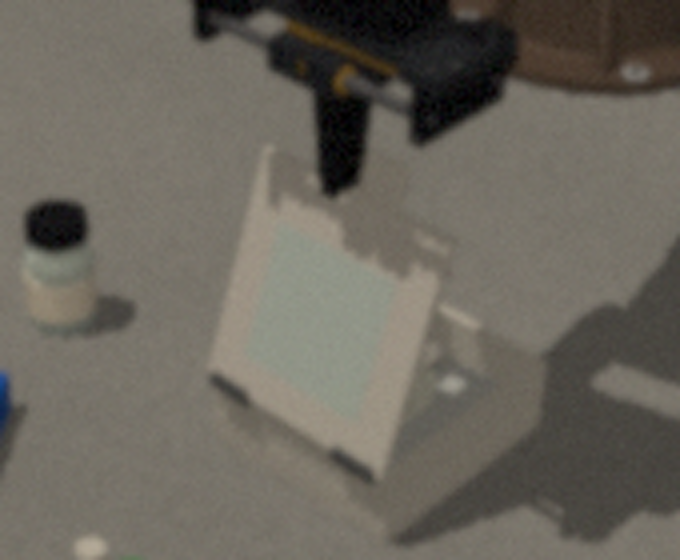

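The lid has been pushed forward past vertical, with the fingertip at crop (340,190) behind the tab, so it is following. I'll continue along the arc, slower towards the end.

```bash
python3 - <<'E'
from h import *
for t in (1.1,.95,.8,.65,.5,.38,.27,.18,.1,.05):
    hit=r.servo_line(lidtcp(t),speed=.05 if t>.3 else .025,stop_force=15); o=r.get_obs(); print(t,hit,round(o["t"],2),np.round(o["ft_force"],1))
    if hit: break
else:
    p=lidtcp(0); hit=r.servo_line(p-[0,0,.006],speed=.01,stop_force=7)
    o=r.get_obs(); print("end",hit,o["t"],o["ft_force"],o["tool_pos"],p)
E
```

```text
1.1 False 34.83 [-0.5 -0.4  0.3]
0.95 False 35.46 [-0.7  0.   0.2]
0.8 False 36.08 [0.3 0.6 0.6]
0.65 False 36.71 [0.2 0.8 1. ]
0.5 False 37.33 [ 0.1  0.2 -0.3]
0.38 False 37.87 [0.1 1.1 0.9]
0.27 False 38.71 [-0.1 -0.4  0.3]
0.18 False 39.42 [-1.1  0.7  0.3]
0.1 False 40.08 [-0.6 -1.  -0.1]
0.05 False 40.55 [ 1.   0.3 -0.5]
end True 41.3917 [-0.68629498 -0.02102994  7.2277854 ] [0.48913763 0.15230393 0.07922225] [0.48891806 0.1523181  0.079     ]
```

Hard contact at TCP height 0.0792 m, where a closed lid should give 0.079 m. Retreat and check.

```bash
python3 - <<'E'
from h import *
p=np.array(r.get_obs()["tool_pos"])
r.servo_line(p-[0,0,.001],speed=.01,stop_force=8); r.hold(.3)
print(r.get_obs()["ft_force"],r.get_obs()["tool_pos"])
r.servo_line([p[0],p[1],.3],speed=.15)
r.move_ptp([.42,-.15,.4],down(IA-np.pi/2))
save("scene","s3.png",crop=(110,120,460,330),scale=2.2); print(r.get_obs()["t"])
E
```

```text
[-4.07932128 -1.31874501 16.08631794] [0.48916976 0.15228923 0.07910945]
44.85
```

View pics/s3.png

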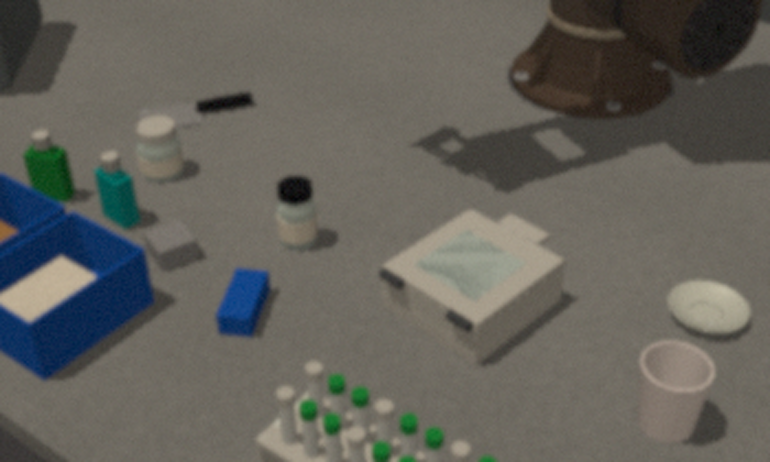

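The lid, at crop (475,265), is flush and closed, and the bystanders look undisturbed. Handing in.

```bash
python3 -c "
from h import *
print(r.sign_off())"
```

```text
the job is handed in; nothing more can be done
None
```

The job is handed in at about 45 s on the robot's clock: I laid the flask flat on the bench, then set it between the chamber ribs with its cap to the front, and lowered the lid gently until fully closed; the last picture shows the other things undisturbed.

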